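# Torque check of the trimmer's blade clamp screw

### The job

Check that the blade clamp screw on the paper trimmer's orange cutting head is tight: take the torque key from its stand, fit it fully down over the square screw head, and twist it clockwise until the pointer is in the green band (0.18 N m), holding it there for a good second and a half to see that it holds; the screw must not turn and the pointer must never reach the red. Then take the key off and stand it upright back in its stand, let go, and leave the other things on the table where they are.

Things in the scene. Friction and masses are not known exactly. Their poses are not given: they have to be found in the camera images.
- key: Torque key standing upright, 112 mm tall, 180 g. Origin: centre of the socket's mouth, at the very bottom; z up. Steel socket 26 x 26 mm, 23 mm tall, on a 12 mm shaft; white scale disc 80 mm across (with the pointer up to 64 mm above the mouth); blue grip bar 66 to 112 mm above the mouth, 44 mm long in the key's x, 14 mm thick in y: grasp it across y, fingertips above 66 mm
- gauge (a joint): the key's torque pointer: handle and socket are joined by a spring of 2.0 N m per rad; the value (rad) is the angle by which the handle leads the held socket, clockwise from above, 0 at rest (0.09 is 0.18 N m). The black pointer lies along the key's +x at rest and moves counterclockwise over the disc: green band 0.07 to 0.11 rad, red from 0.13
- key_mouth (a point): centre of the socket's mouth; z up along the shaft (its x follows the pointer). The square bore is 13.6 mm wide, its sides up to 0.11 rad off the key's x and y, either way, different each time (worn tool); the lowest 5 mm flare out to 22 mm; 18 mm deep in all
- screw_seat (a point): centre of the top face of the brass screw's flange (44 mm across) on the orange head; z up, x and y along the sides of the square screw head, 12 x 12 mm, 16 mm tall above this face. The fitted key rests its mouth here, at any quarter turn, with about 0.14 rad of play either way before it bites. The screw slips at about 0.34 N m
- screw_mark (a point): red paint mark on the screw's flange, 18.5 mm from the screw axis along screw_seat's x, on the flange's top; it shows whether the screw has turned
- head: orange cutting head of the trimmer, fixed, 76 mm (x) x 70 mm (y), its top 58 mm above the table; origin under the screw axis at table height
- trimmer: rotary paper trimmer, fixed, white base 220 mm (x) x 400 mm (y) x 16 mm with an aluminium rail along its y, 42 mm high, end blocks 46 mm high; origin at the centre of its underside
- stand_in (a point): centre of the floor of the wooden key stand's open square recess, 44 mm wide and 10 mm deep, floor 6 mm above the table; the stand is fixed, 66 mm square, 16 mm high; the key stands in it on its socket, x and y along the stand's sides
- glue: glue jar with a red cap, 52 mm across, 85 mm tall; origin at the underside's centre. Bystander
- tape: roll of clear tape lying flat, 90 mm across, 25 mm tall; origin at the underside's centre. Bystander
- knife: yellow utility knife lying flat, 150 mm long along its x, 17 mm tall. Bystander
- driver: screwdriver lying along its x, an ordinary one, not for this job. Bystander
- stapler: red stapler, 130 mm long along its y, 46 mm tall. Bystander
- cards: pack of cards with a blue band, 55 x 85 x 30 mm. Bystander
- pens: black pen cup, 76 mm across, 85 mm tall, pens up to 155 mm high. Bystander

How it is judged:
By the outcome, as a careful person would: the job done as asked, in the order asked, and still so for the second after the job is handed in, with the robot touching nothing.
It also fails if it takes over 67 s, if anything falls off the work surface, if the arm or the gripper's body presses on something with over 40 N, if the wrist force passes 120 N, or if a joint passes its speed limit or range.

### The arm

A 6-joint arm with a two-finger parallel gripper is mounted at the origin on the work surface. World frame = base frame: x ahead of the robot, y to its left, z up, the work surface at z = 0. Lengths are in m, angles in rad, forces in N, time in s.
With the tool pointing down it reaches from about 0.375 to 0.75 m from the base axis. Payload 9 kg.
Tool frame: the origin (TCP) lies at the very end of the fingers, on their centre line; the grasp point (between the pads) lies 19 mm behind it; z points along the fingers, x is the direction in which the jaws open and shut, and the axes are right-handed (so a half turn about z gives the same grasp; the last joint's range is limited). The gripper opens to 85 mm and grips with 20 to 120 N. Pads are 22 mm wide; open, the fingers measure 114 mm over their backs; the gripper's body (76 mm by 85 mm) begins 54 mm behind the grasp point. The pads swing forward as they close: fully open they stand 13 mm farther back than shut.
Start: joints at [1.032, 0.104, 0.097, 1.564, 0, 1.353], TCP at [0.189, 0.569, 0.204] pointing down, gripper open.
Joint ranges: [-2.99, 2.99], [-0.84, 1.86], [-1.1, 1.16], [-1.84, 2.11], [-1.51, 1.56], [-3.14, 3.14]. Speed limits (rad/s): [2.22, 2.22, 2.57, 3.14, 3.14, 3.14].

### API

Orientations are given as [roll, pitch, yaw] about the fixed x, y, z axes, in that order (R = Rz(yaw) Ry(pitch) Rx(roll)).
In Python, from bench import bot, optics gives the robot as it stands.
- The arm moves only by the tool play_rows, never from a script. Its argument "targets" is a list of rows, each an object with "translation": the shift along the tool's x, y, z normalised to -1 to 1, where 1 is 0.3 m, a list of three; "angular": the turn, a rotation vector about the tool's x, y, z normalised to -1 to 1, where 1 is 90 degrees, a list of three. A call has 1 to 5 rows; each row is the pose to reach, as a shift and turn from the pose commanded when the call began, along the tool's axes at that moment; what a row does not reach only later rows make up. A row lasts 1/8 s, in which the tool goes at most 62.5 mm and 10.7 degrees, less where a joint would pass 70% of its speed; a pose out of reach is approached as far as the arm can. A call with a number of a shift or a turn outside -1 to 1 is refused whole. A call with a gripper value outside its range is refused whole. "grip" is the gripper command: -1 is shut, 1 is fully open, values between are in proportion, set as the call begins (left out, the last holds). The fingers move at their own pace and stop on an object; the grip force is fixed at half the most. Time passes only in rows, so rows that repeat a pose let the fingers close. It gives the time, the measured TCP pose, the force and the opening at its end, in the units of the state.
- bot.get_obs(): the state, without advancing time (a new reading comes with each control period).
- optics.camera(name): name is "scene" or "top"; returns a dict with "color" (420x560x3 uint8, red, green, blue), "fx", "fy", "cx", "cy" (pixels), "R" (3x3) and "t" (3): a world point X has camera coordinates R X + t. Camera axes: x right, y down, z forward; pixel columns grow to the right and rows downward; lengths in m; the calibration is good to about 2 mm. A picture is of the moment at which its call begins. There is no depth.
- bot.close_job(): hands the job in, once; it reports no verdict.
The state is a dict: "time": time; "joint_pos": joint angles; "qd": joint speeds; "joint_efforts": joint torques, N m; "eef_pos": TCP position; "eef_rot": TCP orientation; "force": force on the tool from outside, world axes, zero at the start; "wrist_torque": the same for the moment, N m; "finger_gap": finger opening in m.
Only numpy, scipy, OpenCV 4.12 (cv2) and the standard library are available. Lean on these libraries where they do the work, as an engineer would, in place of code of your own. Each camera call takes 0.05 s, during which the arm holds its last target. There are 200 camera calls.

## Working session

There is one attempt and no reset: what is moved stays moved. The work goes in short steps, Python scripts to look and compute and a tool call to move; the robot and the scene stay as the last step left them, time stands still between calls to the robot, and variables do not carry over. Pictures are saved under pics/ and viewed, about 8 in all and at most 12, crops included, and the job is handed in when it is done.

Besides the shell and the picture viewer there is one more tool, called as a command line: name --argument value ..., lists and objects as JSON in quotes. play_rows: Moves the arm, as the interface text tells. Its arguments: {"type":"object","properties":{"targets":{"type":"array"},"grip":{"type":"number"}},"required":["targets"]}

```bash
ls; mkdir -p pics; cat > h.py <<'E'
import numpy as np, cv2
from bench import bot, optics
def shot(n,f,crop=None,s=1):
    c=optics.camera(n); im=c["color"][:,:,::-1]
    if crop: x0,y0,x1,y1=crop; im=im[y0:y1,x0:x1]
    if s!=1: im=cv2.resize(im,None,fx=s,fy=s,interpolation=cv2.INTER_CUBIC)
    cv2.imwrite("pics/"+f,im); return c
def px2w(c,u,v,z):
    R=np.array(c["R"]);t=np.array(c["t"])
    d=R.T@np.array([(u-c["cx"])/c["fx"],(v-c["cy"])/c["fy"],1]);o=-R.T@t
    return o+d*(z-o[2])/d[2]
def w2px(c,X):
    p=np.array(c["R"])@np.array(X)+np.array(c["t"]); return np.array([c["fx"]*p[0]/p[2]+c["cx"],c["fy"]*p[1]/p[2]+c["cy"]])
E
python3 - <<'E'
from h import *
a=shot("top","top0.png"); b=shot("scene","sc0.png")
for c in(a,b): print(c["fx"],c["cx"],c["cy"],-np.array(c["R"]).T@np.array(c["t"]),np.round(c["R"],3).tolist())
cv2.imwrite("pics/both.png",cv2.resize(cv2.hconcat([cv2.imread("pics/top0.png")]),(800,600)))
print(bot.get_obs())
E
```

```text
pics
544.9691018319398 280.3667467778438 212.30051875139242 [0.24212262 0.03011676 1.54376898] [[0.021, -1.0, -0.006], [-0.98, -0.019, -0.196], [0.196, 0.01, -0.981]]
460.5421891032343 283.02483325598854 210.08899578785523 [ 1.06909864 -0.46124688  1.04020464] [[0.684, 0.73, -0.01], [0.583, -0.555, -0.593], [-0.438, 0.399, -0.805]]
{'time': 0.1, 'joint_pos': array([ 1.03229496e+00,  1.04641246e-01,  9.65564545e-02,  1.56390528e+00,
       -4.61437920e-06,  1.35311259e+00]), 'qd': array([ 0.00046575, -0.0022489 ,  0.00192026, -0.00046313,  0.00041285,
        0.00044171]), 'joint_efforts': array([ 4.96268782e-03, -5.58212006e+01,  5.04717064e+01,  1.32754259e-02,
       -3.30790444e-04, -2.21577875e-05]), 'eef_pos': array([0.18901568, 0.56910266, 0.20310432]), 'eef_rot': array([-3.14133935e+00,  1.16656855e-03,  1.24997884e+00]), 'force': array([-0.60171133,  0.03614513, -0.72792823]), 'wrist_torque': array([ 0.02245416, -0.00549074, -0.02689505]), 'finger_gap': 0.08550731352340253}
```

View pics/both.png

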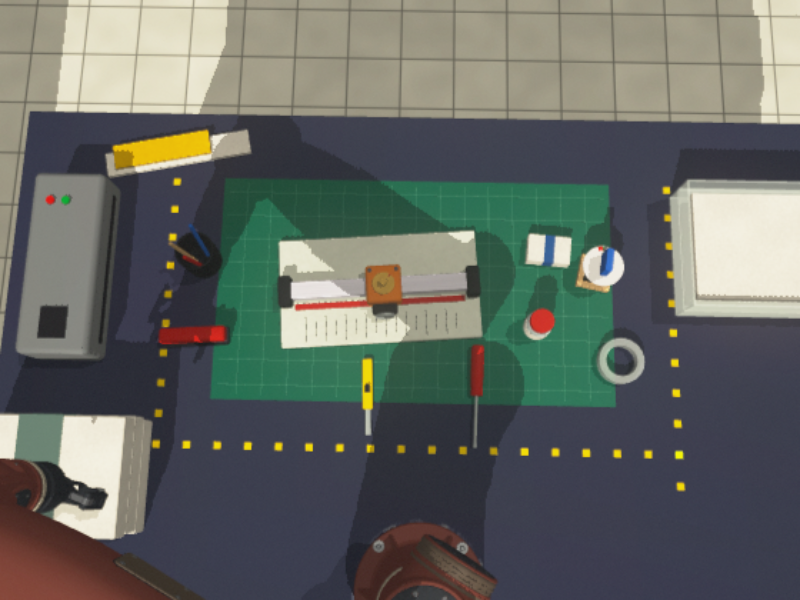

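View pics/sc0.png

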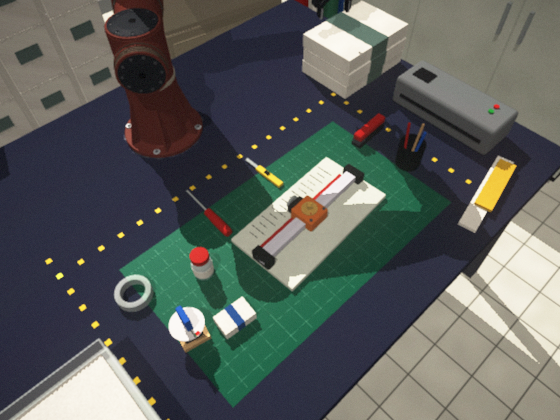

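```bash
cat >> h.py <<'E'
def tiles(f,specs,w=66,hh=50):
    # specs: (cam dict, u, v); each tile 400x300, w,hh px region
    out=[]
    for c,u,v in specs:
        u0,v0=int(u-w/2),int(v-hh/2)
        t=cv2.resize(np.ascontiguousarray(c["color"][v0:v0+hh,u0:u0+w,::-1]),(400,300),interpolation=cv2.INTER_CUBIC)
        for k in range(0,w,10): 
            cv2.line(t,(int((k+.5)*400/w),0),(int((k+.5)*400/w),6),(0,255,255),1); cv2.putText(t,str(u0+k),(int((k+.5)*400/w)-8,16),0,.33,(0,255,255),1)
        for k in range(0,hh,10): 
            cv2.line(t,(0,int((k+.5)*300/hh)),(6,int((k+.5)*300/hh)),(0,255,255),1); cv2.putText(t,str(v0+k),(8,int((k+.5)*300/hh)+4),0,.33,(0,255,255),1)
        out.append(t)
    rows=[cv2.hconcat(out[i:i+2]) for i in range(0,len(out),2)]
    cv2.imwrite("pics/"+f,cv2.vconcat(rows))
E
python3 - <<'E'
from h import *
a=optics.camera("top");b=optics.camera("scene")
tiles("t1.png",[(a,422,190),(a,268,199),(b,188,325),(b,308,211)])
E
```

```text
(no output)
```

View pics/t1.png

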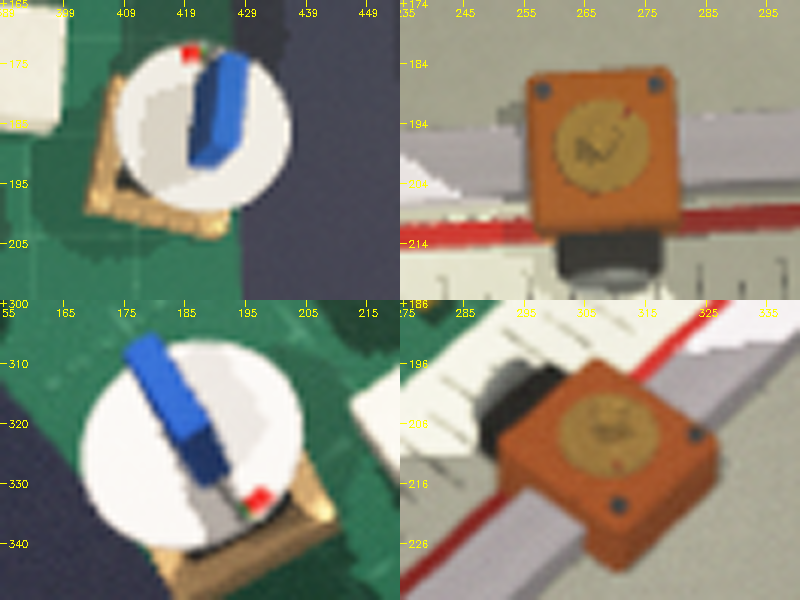

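```bash
python3 - <<'E'
from h import *
from scipy.optimize import least_squares
a=optics.camera("top");b=optics.camera("scene")
def tri(pa,pb):
    r=least_squares(lambda X:np.r_[w2px(a,X)-pa,w2px(b,X)-pb],[.4,0,.05]); return np.round(r.x,4),np.round(r.fun,2)
print("disc",tri((422,185.7),(186,323.8)))
print("screw",tri((268,197.5),(308.8,207.8)))
print("mark",tri((272.1,191.8),(310.3,213.2)))
for z in (.066,.07): print(z,px2w(a,422,185.7,z),px2w(b,186,323.8,z))
for z in (.06,.062): print(z,px2w(a,268,197.5,z),px2w(b,308.8,207.8,z), px2w(a,272.1,191.8,z),px2w(b,310.3,213.2,z))
# stand corners top: tile (85,212),(120,75),(215,240) in crop u0=389,v0=165
P=[px2w(a,389+x/6.06-.5,165+y/6-.5,.016) for x,y in((86,212),(118,75),(218,238))]
print("stand",np.round(P,4)); 
d=P[2]-P[0]; print(np.arctan2(d[1],d[0]),np.linalg.norm(d)); print("centre from front edge",(P[0]+P[2])/2)
Q=[px2w(b,155+x/6.06-.5,300+(y-300)/6-.5,.016) for x,y in((340,522),(172,602))]
print("standQ",np.round(Q,4),np.linalg.norm(Q[1]-Q[0]))
B=[px2w(a,389+x/6.06-.5,165+y/6-.5,.118) for x,y in((233,55),(209,160))]
print("bar top",np.round(B,4))
B=[px2w(b,155+x/6.06-.5,300+(y-300)/6-.5,.118) for x,y in((142,343),(193,430))]
print("bar sc",np.round(B,4))
# pointer tip/red patch
print("red",px2w(a,389+191/6.06-.5,165+53/6-.5,.068),px2w(b,155+258/6.06-.5,300+201/6-.5,.068))
E
```

```text
disc (array([ 0.6197, -0.3491,  0.0658]), array([ 0.46,  0.23,  0.4 , -0.07]))
screw (array([0.5785, 0.0797, 0.0615]), array([ 0.38,  0.29,  0.45, -0.09]))
mark (array([0.5946, 0.0687, 0.0637]), array([ 0.33,  0.26,  0.39, -0.08]))
0.066 [ 0.62029218 -0.3478515   0.066     ] [ 0.61926906 -0.34991026  0.066     ]
0.07 [ 0.61926856 -0.34682843  0.07      ] [ 0.62111602 -0.3503674   0.07      ]
0.06 [0.57964046 0.08082494 0.06      ] [0.5771034  0.07946067 0.06      ] [0.59620805 0.06976603 0.06      ] [0.59232116 0.06979396 0.06      ]
0.062 [0.57918551 0.08075659 0.062     ] [0.57810726 0.07835741 0.062     ] [0.59573077 0.06971259 0.062     ] [0.59329398 0.06871043 0.062     ]
stand [[ 0.5903 -0.3041  0.016 ]
 [ 0.6582 -0.3209  0.016 ]
 [ 0.5787 -0.3661  0.016 ]]
-1.754477392018448 0.06302009116769741
centre from front edge [ 0.58450042 -0.33509107  0.016     ]
standQ [[ 0.6602 -0.3212  0.016 ]
 [ 0.6418 -0.386   0.016 ]] 0.06743653572561233
bar top [[ 0.6407 -0.3489  0.118 ]
 [ 0.5919 -0.3367  0.118 ]]
bar sc [[ 0.5996 -0.3455  0.118 ]
 [ 0.639  -0.3518  0.118 ]]
red [ 0.65532013 -0.34287801  0.068     ] [ 0.65424696 -0.34501102  0.068     ]
```

play_rows --targets '[{"translation": [-0.145, 0.138, 0], "angular": [0, 0, 0]}, {"translation": [-0.29, 0.276, 0], "angular": [0, 0, 0]}, {"translation": [-0.435, 0.414, 0], "angular": [0, 0, 0]}, {"translation": [-0.58, 0.552, 0], "angular": [0, 0, 0]}, {"translation": [-0.725, 0.69, 0], "angular": [0, 0, 0]}]' --grip 1

```text
time: 0.92
eef_pos: [0.3175, 0.2961, 0.2039]
eef_rot: [3.141, -0.001, 1.251]
force: [-0.1, 0.1, 0.4]
finger_gap: 0.0852
```

play_rows --targets '[{"translation": [-0.145, 0.138, 0], "angular": [0, 0, 0]}, {"translation": [-0.29, 0.276, 0], "angular": [0, 0, 0]}, {"translation": [-0.435, 0.414, 0], "angular": [0, 0, 0]}, {"translation": [-0.58, 0.552, 0], "angular": [0, 0, 0]}, {"translation": [-0.725, 0.69, 0], "angular": [0, 0, 0]}]'

```text
time: 1.55
eef_pos: [0.4455, 0.024, 0.2041]
eef_rot: [3.141, -0.0, 1.25]
force: [1.0, 0.5, 0.3]
finger_gap: 0.0857
```

play_rows --targets '[{"translation": [-0.145, 0.138, 0], "angular": [0, 0, 0]}, {"translation": [-0.29, 0.276, 0], "angular": [0, 0, 0]}, {"translation": [-0.435, 0.414, 0], "angular": [0, 0, 0]}, {"translation": [-0.58, 0.552, 0], "angular": [0, 0, 0]}, {"translation": [-0.725, 0.69, 0], "angular": [0, 0, 0]}]'

```text
time: 2.17
eef_pos: [0.5734, -0.2476, 0.2037]
eef_rot: [3.141, -0.0, 1.25]
force: [-0.8, 0.3, 0.6]
finger_gap: 0.0853
```

```bash
cat >> h.py <<'E'
from scipy.spatial.transform import Rotation as Ro
def plan(pos,yaw,roll=np.pi,pitch=0):
    o=bot.get_obs(); R=Ro.from_euler("xyz",o["eef_rot"]); G=Ro.from_euler("xyz",[roll,pitch,yaw])
    d=R.inv().apply(np.array(pos)-o["eef_pos"]); a=(R.inv()*G).as_rotvec()
    print("tr",np.round(d/.3,4),"ang",np.round(a/(np.pi/2),4),"dist",np.linalg.norm(d).round(3),"deg",np.degrees(np.linalg.norm(a)).round(2))
def st():
    o=bot.get_obs(); print("t",o["time"],"pos",o["eef_pos"].round(4),"rot",o["eef_rot"].round(4),"F",o["force"].round(2),"T",o["wrist_torque"].round(3),"gap",round(o["finger_gap"],4),"q",o["joint_pos"].round(3))
E
python3 - <<'E'
from h import *
st(); plan([.619,-.349,.204],1.336); plan([.619,-.349,.078],1.336)
E
```

```text
t 2.175 pos [ 0.5734 -0.2476  0.2037] rot [ 3.1412e+00 -1.0000e-04  1.2497e+00] F [-0.78  0.32  0.59] T [-0.004 -0.086 -0.037] gap 0.0853 q [-0.617  0.18   0.179  1.57   0.    -0.296]
tr [-0.2727  0.2509 -0.0008] ang [ 0.0003 -0.     -0.0549] dist 0.111 deg 4.94
tr [-0.2727  0.2507  0.4192] ang [ 0.0003 -0.     -0.0549] dist 0.168 deg 4.94
```

play_rows --targets '[{"translation": [-0.14, 0.125, 0], "angular": [0, 0, -0.0275]}, {"translation": [-0.2727, 0.251, 0], "angular": [0, 0, -0.055]}, {"translation": [-0.2727, 0.251, 0.1], "angular": [0, 0, -0.055]}, {"translation": [-0.2727, 0.251, 0.2], "angular": [0, 0, -0.055]}, {"translation": [-0.2727, 0.251, 0.2], "angular": [0, 0, -0.055]}]'

```text
time: 2.8
eef_pos: [0.617, -0.3459, 0.1405]
eef_rot: [-3.137, -0.002, 1.336]
force: [-0.4, -0.6, 1.0]
finger_gap: 0.0853
```

```bash
python3 - <<'E'
from h import *
st(); plan([.619,-.349,.078],1.336)
a=optics.camera("top");b=optics.camera("scene")
tiles("t2.png",[(a,422,190),(b,188,315)],80,60)
E
```

```text
t 2.8 pos [ 0.617  -0.3459  0.1405] rot [-3.1368e+00 -2.5000e-03  1.3362e+00] F [-0.43 -0.63  0.98] T [ 0.001 -0.024  0.049] gap 0.0853 q [-0.695  0.447  0.382  1.511  0.    -0.461]
tr [-0.0089  0.0097  0.2084] ang [-0.0031 -0.0016  0.0002] dist 0.063 deg 0.31
```

View pics/t2.png

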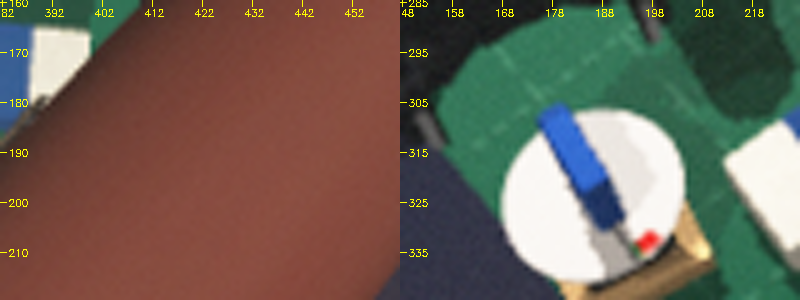

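play_rows --targets '[{"translation": [-0.0089, 0.0097, 0.07], "angular": [-0.003, -0.0016, 0]}, {"translation": [-0.0089, 0.0097, 0.14], "angular": [-0.003, -0.0016, 0]}, {"translation": [-0.0089, 0.0097, 0.208], "angular": [-0.003, -0.0016, 0]}, {"translation": [-0.0089, 0.0097, 0.208], "angular": [-0.003, -0.0016, 0]}, {"translation": [-0.0089, 0.0097, 0.208], "angular": [-0.003, -0.0016, 0]}]'

```text
time: 3.52
eef_pos: [0.6208, -0.3503, 0.082]
eef_rot: [3.136, 0.003, 1.336]
force: [0.7, -0.2, 1.1]
finger_gap: 0.0852
```

```bash
python3 - <<'E'
from h import *
st(); plan([.619,-.349,.078],1.336)
b=optics.camera("scene")
P=[px2w(b,148+x/5-.5,285+y/5-.5,.118) for x,y in((138,122),(180,193),(167,103),(212,178))]
print(np.round(P,4),np.mean(P,0)); d=P[1]-P[0]; e=P[3]-P[2]; print(np.arctan2(d[1],d[0]),np.arctan2(e[1],e[0]))
E
```

```text
t 3.525 pos [ 0.6208 -0.3503  0.082 ] rot [3.1364e+00 2.7000e-03 1.3364e+00] F [ 0.67 -0.2   1.14] T [-0.044  0.024 -0.005] gap 0.0852 q [-0.697  0.454  0.285  1.396 -0.    -0.462]
tr [ 0.0029 -0.007   0.0134] ang [0.0033 0.0017 0.0003] dist 0.005 deg 0.34
[[ 0.5996 -0.353   0.118 ]
 [ 0.6384 -0.3588  0.118 ]
 [ 0.601  -0.3387  0.118 ]
 [ 0.6423 -0.3449  0.118 ]] [ 0.62031018 -0.34884211  0.118     ]
-0.14889527896327975 -0.150690696953339
```

play_rows --targets '[{"translation": [0.0038, -0.0026, 0.0133], "angular": [0.0033, 0.0017, -0.028]}, {"translation": [0.0038, -0.0026, 0.0133], "angular": [0.0033, 0.0017, -0.028]}]'

```text
time: 3.82
eef_pos: [0.6205, -0.3492, 0.0781]
eef_rot: [3.141, 0.0, 1.38]
force: [-1.1, -0.5, 0.1]
finger_gap: 0.0859
```

play_rows --targets '[{"translation": [0, 0, 0], "angular": [0, 0, 0]}, {"translation": [0, 0, 0], "angular": [0, 0, 0]}, {"translation": [0, 0, 0], "angular": [0, 0, 0]}, {"translation": [0, 0, 0], "angular": [0, 0, 0]}, {"translation": [0, 0, 0], "angular": [0, 0, 0]}]' --grip -1

```text
time: 4.45
eef_pos: [0.6203, -0.349, 0.0776]
eef_rot: [-3.141, -0.0, 1.38]
force: [-0.9, 0.3, 2.4]
finger_gap: 0.0119
```

```bash
python3 - <<'E'
from h import *
st()
E
```

```text
t 4.45 pos [ 0.6203 -0.349   0.0776] rot [-3.1415e+00 -1.0000e-04  1.3804e+00] F [-0.92  0.33  2.37] T [ 0.107 -0.069 -0.052] gap 0.0119 q [-0.696  0.461  0.286  1.396  0.    -0.505]
```

play_rows --targets '[{"translation": [0, 0, -0.05], "angular": [0, 0, 0]}, {"translation": [0, 0, -0.15], "angular": [0, 0, 0]}, {"translation": [0, 0, -0.3], "angular": [0, 0, 0]}, {"translation": [0, 0, -0.4], "angular": [0, 0, 0]}, {"translation": [0, 0, -0.4], "angular": [0, 0, 0]}]'

```text
time: 5.08
eef_pos: [0.6214, -0.35, 0.2013]
eef_rot: [3.137, 0.003, 1.38]
force: [0.0, -0.2, -1.7]
finger_gap: 0.0121
```

```bash
python3 - <<'E'
from h import *
st(); plan([.5785,.0797,.198],.99)
a=optics.camera("top");b=optics.camera("scene")
print(w2px(b,[.62,-.349,.15]))
tiles("t3.png",[(a,422,190),(b,180,275),(a,422,190),(b,188,315)],80,60)
E
```

```text
t 5.075 pos [ 0.6214 -0.35    0.2013] rot [3.1373e+00 2.6000e-03 1.3803e+00] F [ 0.01 -0.18 -1.69] T [-0.013 -0.007 -0.021] gap 0.0121 q [-0.696  0.466  0.517  1.617 -0.    -0.505]
tr [ 1.3795 -0.4116  0.0057] ang [0.003  0.0011 0.2485] dist 0.432 deg 22.36
[179.2951176  307.85336728]
```

View pics/t3.png

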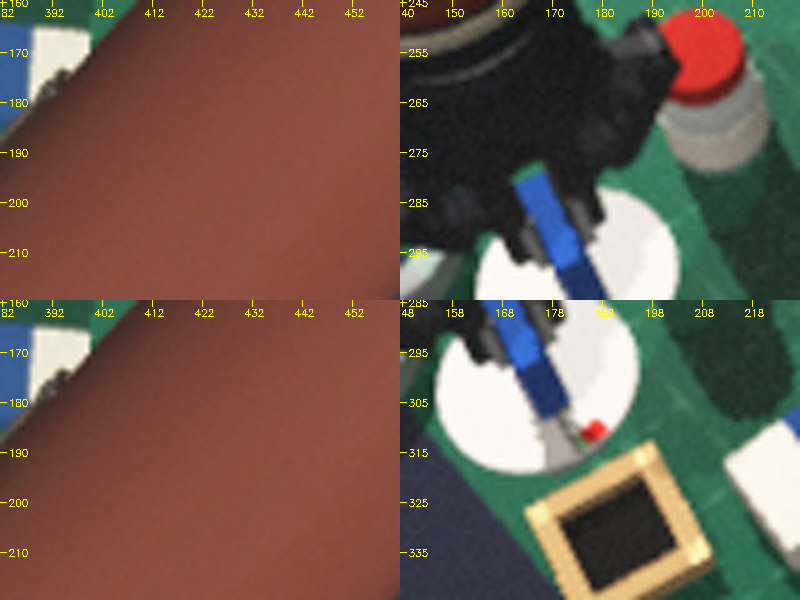

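```bash
python3 - <<'E'
from h import *
a=optics.camera("top");b=optics.camera("scene")
S=[px2w(b,148+(x-400)/5-.5,285+(y-300)/5-.5,.016) for x,y in((528,510),(648,445),(712,552))]
print("stand",np.round(S,4),"c",(S[0]+S[2])/2); d=S[1]-S[0]; e=S[2]-S[1]; print(np.arctan2(d[1],d[0]),np.linalg.norm(d),np.arctan2(e[1],e[0]),np.linalg.norm(e))
for c,(u,v),n in((a,(268,198),"top"),(b,(309,208),"sc")):
    im=c["color"].astype(float); u0,v0=u-16,v-16; p=im[v0:v0+33,u0:u0+33]
    r,g,bl=p[...,0],p[...,1],p[...,2]; hue=(g/(r+1e-6))
    vv,uu=np.mgrid[v0:v0+33,u0:u0+33]; 
    brass=(hue>.55)&(r>90)&(g>bl+20); lab=cv2.connectedComponentsWithStats(brass.astype(np.uint8))
    k=1+np.argmax(lab[2][1:,4]); m=(lab[1]==k).astype(np.uint8)
    cn=max(cv2.findContours(m,0,1)[0],key=len); el=cv2.fitEllipse(cv2.convexHull(cn)); ce=np.array(el[0])+[u0,v0]
    inside=np.hypot(uu-ce[0],vv-ce[1])<9
    w=np.clip(.58-hue,0,1)*inside*(np.hypot(uu-ce[0],vv-ce[1])>4); w=np.where(w>.05,w,0)
    print(n,"ell",ce,el[1],"redpix",[(int(x),int(y),round(float(z),2)) for x,y,z in zip(uu[w>0],vv[w>0],w[w>0])])
    if w.sum():
        mk=((w*uu).sum()/w.sum(),(w*vv).sum()/w.sum()); C=px2w(c,*ce,.062); M=px2w(c,*mk,.062); D=M-C
        print(mk,C,D,np.arctan2(D[1],D[0]),np.linalg.norm(D))
tiles("t4.png",[(a,268,197),(b,309,206)],28,21)
E
```

```text
stand [[ 0.5808 -0.3701  0.016 ]
 [ 0.5934 -0.3098  0.016 ]
 [ 0.6561 -0.32    0.016 ]] c [ 0.618464   -0.34502574  0.016     ]
1.3660487009513689 0.06159065768895853 -0.16180233203217215 0.06354239508837882
top ell [268.00580978 186.06727219] (32.20632553100586, 72.7657470703125) redpix []
sc ell [309.36640739 207.75500584] (15.880826950073242, 17.918338775634766) redpix [(308, 199, 0.06), (309, 199, 0.08), (310, 199, 0.07), (311, 199, 0.07), (305, 200, 0.07), (306, 200, 0.07), (307, 200, 0.06), (308, 200, 0.06), (309, 200, 0.06), (310, 200, 0.07), (311, 200, 0.06), (312, 200, 0.07), (304, 201, 0.06), (305, 201, 0.06), (314, 201, 0.07), (315, 202, 0.06), (316, 202, 0.07), (302, 203, 0.06), (317, 204, 0.05), (318, 206, 0.07), (318, 207, 0.06), (318, 210, 0.07), (305, 215, 0.06), (314, 215, 0.06), (306, 216, 0.06), (307, 216, 0.07), (308, 216, 0.06), (309, 216, 0.06), (310, 216, 0.06), (311, 216, 0.07), (312, 216, 0.07)]
(np.float64(310.2019899347466), np.float64(205.43415256056804)) [0.57903492 0.07954714 0.062     ] [-0.00389676  0.00704772  0.        ] 2.075871739278015 0.00805327027741145
```

View pics/t4.png

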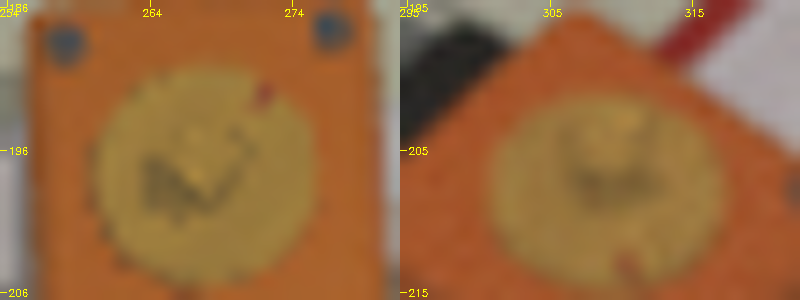

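play_rows --targets '[{"translation": [0.19, -0.057, 0], "angular": [0, 0, 0.034]}, {"translation": [0.38, -0.114, 0], "angular": [0, 0, 0.068]}, {"translation": [0.57, -0.171, 0], "angular": [0, 0, 0.102]}, {"translation": [0.76, -0.228, 0], "angular": [0, 0, 0.136]}, {"translation": [0.95, -0.285, 0], "angular": [0, 0, 0.17]}]'

```text
time: 5.9
eef_pos: [0.589, -0.0509, 0.1959]
eef_rot: [-3.139, 0.0, 1.111]
force: [0.7, 0.3, -1.1]
finger_gap: 0.0123
```

```bash
python3 - <<'E'
from h import *
st(); plan([.5785,.0797,.165],.99)
a=optics.camera("top");b=optics.camera("scene")
for z in (.060,.062,.064):
  for c,C,M in((a,(268.0,197.75),(271.9,192.15)),(b,(309,207.9),(310.4,212.84))):
    C=px2w(c,*C,z);D=px2w(c,*M,z)-C; print(z,C.round(4),np.arctan2(D[1],D[0]).round(3),np.linalg.norm(D).round(4))
E
```

```text
t 5.9 pos [ 0.589  -0.0509  0.1959] rot [-3.1390e+00  2.0000e-04  1.1114e+00] F [ 0.73  0.32 -1.11] T [ 0.036 -0.087 -0.014] gap 0.0123 q [-0.307  0.079  0.056  1.551  0.     0.152]
tr [ 0.3747 -0.224   0.1036] ang [-0.0016  0.0002  0.0773] dist 0.135 deg 6.96
0.06 [0.5789 0.0808 0.06  ] -0.573 0.0194
0.06 [0.5777 0.0796 0.06  ] -0.562 0.0165
0.062 [0.5785 0.0807 0.062 ] -0.573 0.0193
0.062 [0.5787 0.0785 0.062 ] -0.562 0.0165
0.064 [0.578  0.0807 0.064 ] -0.573 0.0193
0.064 [0.5797 0.0774 0.064 ] -0.562 0.0164
```

play_rows --targets '[{"translation": [0.15, -0.09, 0.02], "angular": [0, 0, 0.03]}, {"translation": [0.3, -0.18, 0.06], "angular": [0, 0, 0.06]}, {"translation": [0.375, -0.224, 0.1036], "angular": [0, 0, 0.071]}, {"translation": [0.375, -0.224, 0.1036], "angular": [0, 0, 0.071]}, {"translation": [0.375, -0.224, 0.1036], "angular": [0, 0, 0.071]}]'

```text
time: 6.62
eef_pos: [0.5794, 0.0769, 0.1659]
eef_rot: [-3.141, 0.001, 1.002]
force: [-0.1, -0.1, -2.3]
finger_gap: 0.0123
```

play_rows --targets '[{"translation": [0, 0, 0], "angular": [0, 0, 0]}, {"translation": [0, 0, 0], "angular": [0, 0, 0]}]'

```text
time: 6.88
eef_pos: [0.5799, 0.0768, 0.1667]
eef_rot: [-3.141, -0.0, 1.001]
force: [-0.1, -0.1, -2.1]
finger_gap: 0.0121
```

```bash
python3 - <<'E'
from h import *
st(); plan([.5785,.0797,.165],1.0)
b=optics.camera("scene")
o=bot.get_obs()["eef_pos"]
print("expected disc centre px",w2px(b,[o[0],o[1],o[2]-.0716+.060]),"mouth",w2px(b,[o[0],o[1],o[2]-.0716]),"seat",w2px(b,[.5785,.0797,.061]))
print("disc px/m",w2px(b,[o[0]+.01,o[1],o[2]-.0116])-w2px(b,[o[0],o[1],o[2]-.0116]))
tiles("t5.png",[(b,308,185),(b,308,210)],66,50)
E
```

```text
t 6.875 pos [0.5799 0.0768 0.1667] rot [-3.1415e+00 -1.0000e-04  1.0007e+00] F [-0.09 -0.09 -2.07] T [-0.06  -0.001 -0.027] gap 0.0121 q [-0.092  0.054 -0.023  1.494  0.     0.478]
tr [ 0.0057 -0.0092  0.0057] ang [-0.0001 -0.0001  0.0004] dist 0.004 deg 0.04
expected disc centre px [310.18669496 186.12296924] mouth [309.32682599 200.85736179] seat [309.25056615 207.83111132]
disc px/m [2.87255542 2.26896445]
```

View pics/t5.png

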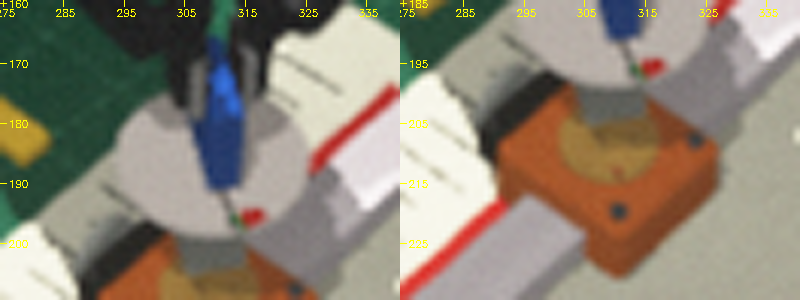

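play_rows --targets '[{"translation": [0.0055, -0.009, 0.02], "angular": [0, 0, 0]}, {"translation": [0.0055, -0.009, 0.049], "angular": [0, 0, 0]}, {"translation": [0.0055, -0.009, 0.049], "angular": [0, 0, 0]}, {"translation": [0.0055, -0.009, 0.049], "angular": [0, 0, 0]}]'

```text
time: 7.42
eef_pos: [0.5781, 0.0805, 0.1517]
eef_rot: [-3.141, 0.0, 1.002]
force: [-0.7, -0.4, -2.4]
finger_gap: 0.0122
```

play_rows --targets '[{"translation": [0, 0, 0.005], "angular": [0, 0, 0]}, {"translation": [0, 0, 0.01], "angular": [0, 0, 0]}, {"translation": [0, 0, 0.015], "angular": [0, 0, 0]}, {"translation": [0, 0, 0.02], "angular": [0, 0, 0]}]'

```text
time: 7.92
eef_pos: [0.5782, 0.0805, 0.1456]
eef_rot: [-3.141, 0.0, 1.002]
force: [-0.1, -0.0, -2.8]
finger_gap: 0.0123
```

```bash
python3 - <<'E'
from h import *
st(); plan([.5785,.0794,.133],1.0)
E
```

```text
t 7.925 pos [0.5782 0.0805 0.1456] rot [-3.1411  0.      1.0018] F [-0.11 -0.   -2.82] T [-0.057  0.019  0.048] gap 0.0123 q [-0.086  0.051 -0.063  1.457  0.     0.483]
tr [-0.0025  0.0028  0.0421] ang [-0.0003  0.      0.0012] dist 0.013 deg 0.11
```

play_rows --targets '[{"translation": [-0.0025, 0.0028, 0.004], "angular": [0, 0, 0.001]}, {"translation": [-0.0025, 0.0028, 0.008], "angular": [0, 0, 0.001]}, {"translation": [-0.0025, 0.0028, 0.012], "angular": [0, 0, 0.001]}, {"translation": [-0.0025, 0.0028, 0.016], "angular": [0, 0, 0.001]}]'

```text
time: 8.43
eef_pos: [0.5785, 0.0794, 0.1408]
eef_rot: [-3.141, 0.0, 1.0]
force: [-0.3, 0.3, -3.1]
finger_gap: 0.0124
```

```bash
python3 - <<'E'
from h import *
st()
E
```

```text
t 8.425 pos [0.5785 0.0794 0.1408] rot [-3.141   0.      1.0003] F [-0.26  0.35 -3.08] T [-0.028 -0.01  -0.025] gap 0.0124 q [-0.087  0.052 -0.071  1.448  0.     0.483]
```

play_rows --targets '[{"translation": [0, 0, 0.004], "angular": [0, 0, 0]}, {"translation": [0, 0, 0.008], "angular": [0, 0, 0]}, {"translation": [0, 0, 0.012], "angular": [0, 0, 0]}, {"translation": [0, 0, 0.016], "angular": [0, 0, 0]}]'

```text
time: 8.93
eef_pos: [0.5785, 0.0794, 0.136]
eef_rot: [-3.141, 0.0, 1.0]
force: [-0.5, -0.0, -1.3]
finger_gap: 0.0123
```

```bash
python3 - <<'E'
from h import *
st()
E
```

```text
t 8.925 pos [0.5785 0.0794 0.136 ] rot [-3.141   0.      1.0002] F [-0.54 -0.04 -1.3 ] T [0.038 0.029 0.002] gap 0.0123 q [-0.087  0.053 -0.079  1.439  0.     0.483]
```

play_rows --targets '[{"translation": [0, 0, 0.003], "angular": [0, 0, 0]}, {"translation": [0, 0, 0.006], "angular": [0, 0, 0]}, {"translation": [0, 0, 0.009], "angular": [0, 0, 0]}]'

```text
time: 9.3
eef_pos: [0.5785, 0.0794, 0.1334]
eef_rot: [-3.141, -0.0, 1.0]
force: [0.4, 0.3, -1.0]
finger_gap: 0.0123
```

```bash
python3 - <<'E'
from h import *
st()
E
```

```text
t 9.3 pos [0.5785 0.0794 0.1334] rot [-3.1411 -0.      1.0002] F [ 0.44  0.26 -1.  ] T [0.037 0.009 0.001] gap 0.0123 q [-0.087  0.053 -0.083  1.434  0.     0.483]
```

play_rows --targets '[{"translation": [0, 0, 0.003], "angular": [0, 0, 0]}, {"translation": [0, 0, 0.006], "angular": [0, 0, 0]}, {"translation": [0, 0, 0.006], "angular": [0, 0, 0]}]'

```text
time: 9.68
eef_pos: [0.5789, 0.0794, 0.1324]
eef_rot: [3.141, -0.001, 1.0]
force: [-1.7, 1.4, 4.8]
finger_gap: 0.0125
```

```bash
python3 - <<'E'
from h import *
st()
E
```

```text
t 9.675 pos [0.5789 0.0794 0.1324] rot [ 3.1412e+00 -5.0000e-04  1.0003e+00] F [-1.7   1.45  4.8 ] T [ 0.086  0.231 -0.013] gap 0.0125 q [-0.087  0.053 -0.085  1.431  0.     0.483]
```

play_rows --targets '[{"translation": [0, 0, 0], "angular": [0, 0, 0.013]}, {"translation": [0, 0, 0], "angular": [0, 0, 0.026]}, {"translation": [0, 0, 0], "angular": [0, 0, 0.026]}]'

```text
time: 10.05
eef_pos: [0.5789, 0.0794, 0.1324]
eef_rot: [3.141, -0.001, 0.959]
force: [-1.2, 0.1, 6.1]
finger_gap: 0.012
```

```bash
cat >> h.py <<'E'
def avg(n=5):
    L=[]
    for i in range(n):
        optics.camera("scene"); o=bot.get_obs(); L.append(np.r_[o["wrist_torque"],o["force"],o["eef_pos"],o["eef_rot"][2]])
    m=np.mean(L,0); print("t",o["time"],"T",m[:3].round(3),"sdTz",np.std(L,0)[2].round(3),"F",m[3:6].round(2),"pos",m[6:9].round(4),"yaw",m[9].round(4))
E
python3 - <<'E'
from h import *
avg()
E
```

```text
t 10.3 T [0.028 0.25  0.059] sdTz 0.017 F [-0.64  0.06  5.27] pos [0.5789 0.0794 0.1324] yaw 0.959
```

play_rows --targets '[{"translation": [0, 0, 0], "angular": [0, 0, 0.013]}, {"translation": [0, 0, 0], "angular": [0, 0, 0.013]}]'

```text
time: 10.55
eef_pos: [0.5789, 0.0793, 0.1324]
eef_rot: [3.141, -0.0, 0.938]
force: [-0.7, 0.1, 6.6]
finger_gap: 0.012
```

```bash
python3 - <<'E'
from h import *
avg()
E
```

```text
t 10.8 T [0.01  0.228 0.041] sdTz 0.025 F [-0.85  0.36  5.86] pos [0.5789 0.0794 0.1324] yaw 0.9386
```

play_rows --targets '[{"translation": [0, 0, 0], "angular": [0, 0, 0.013]}, {"translation": [0, 0, 0], "angular": [0, 0, 0.026]}, {"translation": [0, 0, 0], "angular": [0, 0, 0.026]}]'

```text
time: 11.18
eef_pos: [0.5789, 0.0793, 0.1324]
eef_rot: [3.141, -0.0, 0.897]
force: [-0.7, -0.0, 5.7]
finger_gap: 0.0122
```

```bash
python3 - <<'E'
from h import *
avg()
E
```

```text
t 11.425 T [-0.022  0.22   0.046] sdTz 0.017 F [-0.65  0.23  5.37] pos [0.5789 0.0793 0.1324] yaw 0.8977
```

play_rows --targets '[{"translation": [0, 0, 0], "angular": [0, 0, 0.013]}, {"translation": [0, 0, 0], "angular": [0, 0, 0.026]}, {"translation": [0, 0, 0], "angular": [0, 0, 0.026]}]'

```text
time: 11.8
eef_pos: [0.579, 0.0793, 0.1324]
eef_rot: [3.141, -0.001, 0.857]
force: [-0.4, -0.7, 5.9]
finger_gap: 0.0125
```

```bash
python3 - <<'E'
from h import *
avg()
E
```

```text
t 12.05 T [-0.031  0.211  0.047] sdTz 0.021 F [-0.49  0.01  5.57] pos [0.579  0.0793 0.1324] yaw 0.8569
```

play_rows --targets '[{"translation": [0, 0, 0], "angular": [0, 0, 0.013]}, {"translation": [0, 0, 0], "angular": [0, 0, 0.026]}, {"translation": [0, 0, 0], "angular": [0, 0, 0.026]}]'

```text
time: 12.42
eef_pos: [0.5789, 0.0793, 0.1324]
eef_rot: [3.141, -0.0, 0.816]
force: [-1.5, -0.1, 5.8]
finger_gap: 0.0123
```

```bash
python3 - <<'E'
from h import *
avg()
E
```

```text
t 12.675 T [-0.028  0.274  0.077] sdTz 0.015 F [-0.42  0.3   5.91] pos [0.5789 0.0793 0.1324] yaw 0.8161
```

play_rows --targets '[{"translation": [0, 0, 0], "angular": [0, 0, 0.013]}, {"translation": [0, 0, 0], "angular": [0, 0, 0.013]}]'

```text
time: 12.92
eef_pos: [0.5789, 0.0794, 0.1324]
eef_rot: [3.141, -0.001, 0.795]
force: [-0.7, -0.3, 5.7]
finger_gap: 0.0122
```

```bash
python3 - <<'E'
from h import *
avg(6)
E
```

```text
t 13.225 T [0.009 0.292 0.107] sdTz 0.01 F [-0.81  0.11  5.96] pos [0.5789 0.0794 0.1324] yaw 0.7957
```

play_rows --targets '[{"translation": [0, 0, 0], "angular": [0, 0, 0.01]}, {"translation": [0, 0, 0], "angular": [0, 0, 0.019]}, {"translation": [0, 0, 0], "angular": [0, 0, 0.019]}]'

```text
time: 13.6
eef_pos: [0.5788, 0.0795, 0.1324]
eef_rot: [3.141, -0.001, 0.766]
force: [0.3, 0.2, 6.1]
finger_gap: 0.0122
```

```bash
python3 - <<'E'
from h import *
avg(6)
b=optics.camera("scene"); tiles("t6.png",[(b,309,197),(b,309,197)],40,30)
E
```

```text
t 13.9 T [0.114 0.323 0.113] sdTz 0.043 F [-0.77  0.28  5.86] pos [0.5788 0.0794 0.1324] yaw 0.7659
```

View pics/t6.png

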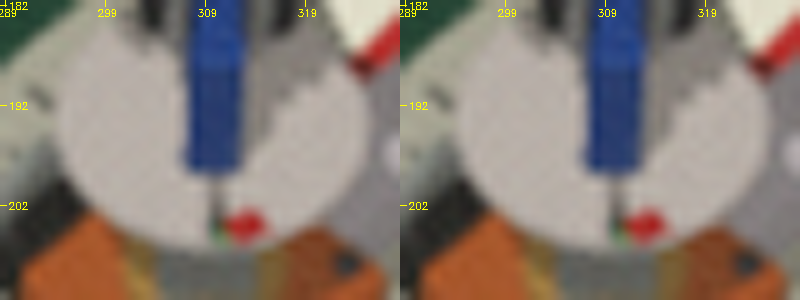

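```bash
cat >> h.py <<'E'
def ptr(z=.0608+.062,f=None):
    b=optics.camera("scene"); o=bot.get_obs(); x,y=o["eef_pos"][:2]; k=o["eef_rot"][2]-np.pi/2
    for r in (.025,.030,.035,.038):
        print(r,[w2px(b,[x+r*np.cos(k+g),y+r*np.sin(k+g),z]).round(2).tolist() for g in (0,.05,.09,.13)])
    im=b["color"]; 
    for v in range(198,207): print(v,[tuple(int(q) for q in im[v,u]) for u in range(307,317)])
E
python3 - <<'E'
from h import *
avg(8); ptr()
E
```

```text
t 14.35 T [0.116 0.32  0.117] sdTz 0.03 F [-0.83  0.61  5.64] pos [0.5789 0.0795 0.1324] yaw 0.7659
0.025 [[309.97, 201.25], [310.47, 201.26], [310.87, 201.25], [311.26, 201.23]]
0.03 [[309.93, 202.84], [310.54, 202.84], [311.01, 202.83], [311.49, 202.81]]
0.035 [[309.9, 204.43], [310.6, 204.44], [311.16, 204.43], [311.72, 204.4]]
0.038 [[309.88, 205.39], [310.64, 205.4], [311.25, 205.39], [311.86, 205.36]]
198 [(121, 124, 136), (46, 64, 108), (47, 67, 110), (50, 66, 112), (48, 67, 111), (68, 81, 109), (141, 139, 139), (185, 176, 168), (183, 177, 168), (185, 174, 167)]
199 [(161, 155, 156), (126, 128, 136), (114, 116, 129), (91, 95, 114), (108, 110, 125), (133, 133, 137), (167, 161, 156), (183, 176, 168), (183, 175, 166), (184, 175, 168)]
200 [(185, 179, 169), (186, 175, 169), (165, 156, 150), (136, 127, 121), (156, 148, 143), (186, 178, 170), (182, 173, 167), (186, 177, 169), (183, 175, 169), (184, 176, 168)]
201 [(184, 176, 167), (183, 177, 168), (166, 159, 152), (134, 127, 119), (153, 146, 138), (185, 176, 167), (183, 174, 169), (187, 177, 170), (186, 178, 171), (184, 175, 168)]
202 [(184, 177, 168), (184, 175, 168), (167, 159, 154), (113, 108, 102), (140, 134, 128), (184, 169, 163), (181, 154, 148), (178, 152, 144), (186, 169, 161), (185, 176, 168)]
203 [(187, 177, 170), (183, 175, 167), (159, 150, 144), (103, 101, 93), (131, 108, 101), (175, 124, 118), (174, 95, 91), (172, 91, 88), (180, 146, 137), (184, 176, 170)]
204 [(187, 178, 171), (187, 176, 170), (152, 146, 140), (84, 94, 79), (118, 68, 47), (164, 46, 40), (168, 42, 38), (167, 41, 39), (173, 106, 100), (178, 160, 153)]
205 [(181, 175, 165), (182, 175, 166), (157, 151, 145), (104, 121, 98), (122, 112, 80), (160, 83, 71), (163, 62, 55), (163, 84, 78), (166, 115, 107), (158, 132, 123)]
206 [(154, 149, 140), (162, 154, 148), (151, 144, 136), (128, 135, 118), (120, 128, 103), (140, 114, 99), (149, 103, 100), (142, 118, 107), (146, 133, 120), (133, 115, 94)]
```

play_rows --targets '[{"translation": [0, 0, 0], "angular": [0, 0, 0.013]}, {"translation": [0, 0, 0], "angular": [0, 0, 0.013]}]'

```text
time: 14.65
eef_pos: [0.5788, 0.0795, 0.1324]
eef_rot: [3.141, -0.001, 0.745]
force: [-0.7, 0.2, 5.1]
finger_gap: 0.0121
```

```bash
python3 - <<'E'
from h import *
avg(8)
E
```

```text
t 15.05 T [0.179 0.35  0.086] sdTz 0.026 F [-0.91  0.7   5.66] pos [0.5788 0.0795 0.1324] yaw 0.7455
```

play_rows --targets '[{"translation": [0, 0, 0], "angular": [0, 0, 0.013]}, {"translation": [0, 0, 0], "angular": [0, 0, 0.013]}]'

```text
time: 15.3
eef_pos: [0.5788, 0.0795, 0.1324]
eef_rot: [3.141, -0.001, 0.725]
force: [-1.3, 0.4, 4.8]
finger_gap: 0.0123
```

```bash
python3 - <<'E'
from h import *
avg(8)
E
```

```text
t 15.7 T [0.213 0.351 0.119] sdTz 0.027 F [-0.7   0.89  5.74] pos [0.5788 0.0795 0.1324] yaw 0.7251
```

play_rows --targets '[{"translation": [0, 0, 0], "angular": [0, 0, 0.01]}, {"translation": [0, 0, 0], "angular": [0, 0, 0.01]}]'

```text
time: 15.95
eef_pos: [0.5788, 0.0796, 0.1324]
eef_rot: [3.141, -0.001, 0.709]
force: [-1.5, 1.8, 6.5]
finger_gap: 0.0123
```

```bash
python3 - <<'E'
from h import *
avg(8); ptr()
b=optics.camera("scene"); c=optics.camera("scene")
b["color"]=np.mean([optics.camera("scene")["color"] for _ in range(3)],0).astype(np.uint8)
tiles("t7.png",[(b,309,197),(b,309,207)],40,30)
E
```

```text
t 16.35 T [0.191 0.354 0.126] sdTz 0.024 F [-1.27  0.42  5.6 ] pos [0.5788 0.0795 0.1324] yaw 0.7094
0.025 [[309.42, 201.19], [309.92, 201.22], [310.32, 201.23], [310.72, 201.22]]
0.03 [[309.28, 202.77], [309.88, 202.8], [310.36, 202.81], [310.84, 202.81]]
0.035 [[309.13, 204.35], [309.83, 204.39], [310.39, 204.41], [310.95, 204.4]]
0.038 [[309.04, 205.31], [309.8, 205.35], [310.41, 205.37], [311.02, 205.36]]
198 [(110, 113, 130), (59, 72, 110), (56, 73, 112), (48, 66, 110), (51, 69, 110), (117, 116, 124), (171, 165, 156), (183, 175, 167), (185, 177, 168), (184, 177, 168)]
199 [(163, 156, 156), (135, 132, 139), (105, 109, 118), (84, 88, 107), (117, 119, 129), (156, 151, 151), (185, 174, 168), (183, 173, 166), (187, 179, 170), (184, 176, 169)]
200 [(186, 178, 171), (184, 175, 167), (143, 137, 130), (123, 118, 114), (170, 161, 155), (185, 178, 171), (185, 175, 168), (183, 174, 165), (185, 177, 168), (187, 178, 171)]
201 [(184, 175, 168), (185, 176, 168), (145, 139, 131), (139, 130, 124), (185, 176, 169), (183, 176, 166), (184, 175, 169), (186, 178, 169), (182, 174, 165), (184, 175, 169
[... 151 characters left out ...]
76, 168), (183, 175, 166)]
203 [(184, 176, 168), (173, 165, 158), (121, 115, 110), (124, 110, 102), (170, 141, 132), (182, 126, 120), (178, 93, 87), (176, 115, 108), (179, 161, 153), (188, 179, 173)]
204 [(184, 176, 168), (151, 145, 139), (91, 95, 86), (106, 87, 68), (147, 64, 48), (167, 45, 38), (166, 42, 38), (172, 72, 67), (178, 140, 134), (183, 174, 167)]
205 [(182, 173, 166), (154, 145, 138), (118, 124, 109), (129, 129, 104), (152, 100, 82), (169, 68, 64), (162, 62, 58), (168, 99, 92), (175, 148, 140), (165, 154, 144)]
206 [(153, 147, 139), (143, 138, 132), (132, 133, 121), (135, 145, 124), (146, 130, 116), (155, 102, 97), (142, 97, 92), (143, 116, 107), (140, 130, 116), (129, 111, 91)]
```

View pics/t7.png

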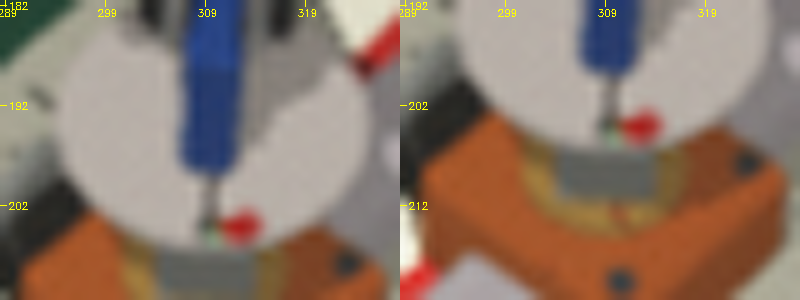

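```bash
python3 - <<'E'
from h import *
b=optics.camera("scene")
def go(f,ox,oy,u0,v0,sx,sy,P,yaw,rows,us):
    im=cv2.imread("pics/"+f)[:,:,::-1]
    k=yaw-np.pi/2; z=P[2]-.0716+.062
    for r in (.022,.026,.03,.034): print(r,[w2px(b,[P[0]+r*np.cos(k+g),P[1]+r*np.sin(k+g),z]).round(2).tolist() for g in(0,.09)])
    for v in rows: print(v,[tuple(int(q) for q in im[min(int(oy+(v-v0+.5)*sy),im.shape[0]-1),int(ox+(u-u0+.5)*sx)]) for u in us])
go("t5.png",0,0,275,160,400/66,6,[.5799,.0768,.1667],1.0007,range(188,198),range(307,321))
print()
go("t3.png",400,300,148,285,5,5,[.6214,-.35,.2013],1.3803,range(303,314),range(176,190))
E
```

```text
0.022 [[312.14, 192.47], [312.92, 192.32]]
0.026 [[312.5, 193.73], [313.42, 193.55]]
0.03 [[312.86, 194.99], [313.93, 194.79]]
0.034 [[313.22, 196.26], [314.43, 196.03]]
188 [(177, 169, 164), (109, 112, 125), (33, 55, 102), (42, 63, 111), (39, 59, 107), (39, 58, 107), (41, 60, 109), (77, 83, 110), (122, 119, 118), (161, 154, 147), (186, 179, 170), (183, 174, 169), (182, 173, 166), (184, 176, 169)]
189 [(185, 177, 169), (136, 135, 141), (57, 74, 112), (39, 59, 107), (42, 63, 108), (43, 60, 108), (43, 63, 109), (80, 89, 110), (136, 130, 128), (172, 161, 155), (186, 176, 170), (184, 176, 169), (182, 175, 167), (185, 178, 170)]
190 [(186, 177, 169), (148, 145, 151), (76, 88, 120), (41, 60, 105), (41, 58, 105), (47, 67, 109), (62, 75, 111), (96, 101, 115), (159, 151, 146), (185, 178, 169), (185, 177, 168), (182, 176, 167), (186, 178, 171), (182, 173, 165)]
191 [(186, 176, 170), (164, 157, 156), (120, 122, 136), (88, 93, 112), (80, 86, 106), (102, 103, 120), (143, 139, 145), (149, 144, 144), (172, 164, 158), (184, 175, 168), (186, 176, 171), (183, 175, 168), (184, 175, 168), (187, 177, 169
[... 3473 characters left out ...]
)]
311 [(180, 170, 163), (177, 168, 162), (176, 166, 158), (180, 174, 165), (154, 145, 139), (130, 122, 116), (154, 152, 140), (156, 136, 120), (153, 67, 56), (161, 34, 33), (200, 42, 38), (238, 52, 45), (242, 82, 76), (227, 136, 126)]
312 [(176, 169, 161), (176, 169, 162), (177, 168, 162), (179, 169, 162), (167, 159, 154), (126, 121, 114), (96, 102, 89), (99, 116, 85), (115, 80, 45), (155, 48, 40), (161, 38, 33), (200, 70, 65), (210, 115, 107), (139, 129, 114)]
313 [(212, 203, 195), (179, 170, 162), (180, 172, 165), (177, 172, 162), (178, 169, 163), (160, 153, 145), (111, 107, 102), (89, 116, 86), (103, 127, 82), (136, 94, 69), (161, 93, 88), (149, 110, 105), (126, 114, 107), (72, 108, 89)]
```

play_rows --targets '[{"translation": [0, 0, 0], "angular": [0, 0, 0.013]}, {"translation": [0, 0, 0], "angular": [0, 0, 0.013]}]'

```text
time: 16.95
eef_pos: [0.5788, 0.0795, 0.1324]
eef_rot: [3.141, -0.001, 0.689]
force: [-1.3, 0.9, 6.0]
finger_gap: 0.012
```

```bash
cat >> h.py <<'E'
def gauge(n=4,bias=-.43):
    Ls=[];T=[]
    for i in range(n):
        b=optics.camera("scene"); Ls.append(b["color"].astype(float)); T.append(bot.get_obs()["wrist_torque"][2])
    im=np.mean(Ls,0)[...,0]; o=bot.get_obs(); P=o["eef_pos"]; k=o["eef_rot"][2]-np.pi/2; z=P[2]-.0716+.062
    pr=lambda r,g:w2px(b,[P[0]+r*np.cos(k+g),P[1]+r*np.sin(k+g),z])
    out=[]
    for r in np.arange(.020,.034,.001):
        a0=pr(r,0); v=int(round(a0[1]))
        if v!=getattr(gauge,"lv",None):
            gauge.lv=v; rr=r+(v-a0[1])/((pr(r+.001,0)-a0)[1]/.001); p0,p1=pr(rr,0),pr(rr,.1)
            us=np.arange(int(p0[0])-2,int(p0[0])+4); w=np.clip(170-im[v,us],0,None); c=(w*us).sum()/max(w.sum(),1)
            out.append((v,round(float(rr),4),round(float(w.sum())),round(float((c-p0[0]-bias)/(p1[0]-p0[0])*.1),3)))
    print("t",o["time"],"gauge rows",out,"T/2",np.mean(T)/2)
E
python3 - <<'E'
from h import *
avg(5); gauge()
E
```

```text
t 17.2 T [0.205 0.363 0.161] sdTz 0.006 F [-1.17  0.91  5.98] pos [0.5788 0.0795 0.1324] yaw 0.689
t 17.4 gauge rows [(200, 0.0213, 80, 0.085), (201, 0.0244, 55, 0.076), (202, 0.0276, 55, 0.079), (203, 0.0308, 78, 0.071), (204, 0.0339, 136, 0.051)] T/2 0.06847758029332926
```

play_rows --targets '[{"translation": [0, 0, 0], "angular": [0, 0, 0.0095]}, {"translation": [0, 0, 0], "angular": [0, 0, 0.0095]}]'

```text
time: 17.65
eef_pos: [0.5788, 0.0795, 0.1324]
eef_rot: [3.142, -0.001, 0.674]
force: [-1.1, 0.5, 5.2]
finger_gap: 0.0124
```

```bash
python3 - <<'E'
from h import *
avg(5); gauge(6)
E
```

```text
t 17.9 T [0.182 0.375 0.151] sdTz 0.018 F [-1.23  1.21  6.43] pos [0.5788 0.0795 0.1324] yaw 0.6742
t 18.2 gauge rows [(200, 0.0213, 73, 0.1), (201, 0.0245, 56, 0.091), (202, 0.0277, 63, 0.085), (203, 0.0309, 108, 0.072), (204, 0.034, 135, 0.07)] T/2 0.0787992030679989
```

play_rows --targets '[{"translation": [0, 0, 0], "angular": [0, 0, 0.005]}, {"translation": [0, 0, 0], "angular": [0, 0, 0.005]}]'

```text
time: 18.45
eef_pos: [0.5788, 0.0795, 0.1324]
eef_rot: [3.142, -0.001, 0.666]
force: [-0.5, -0.3, 5.5]
finger_gap: 0.0121
```

```bash
python3 - <<'E'
from h import *
avg(8); gauge(8)
E
```

```text
t 18.85 T [0.175 0.386 0.17 ] sdTz 0.022 F [-1.33  1.04  6.08] pos [0.5788 0.0795 0.1324] yaw 0.6663
t 19.25 gauge rows [(200, 0.0213, 73, 0.111), (201, 0.0245, 53, 0.1), (202, 0.0277, 65, 0.095), (203, 0.0309, 105, 0.079), (204, 0.0341, 112, 0.083)] T/2 0.09103001624091892
```

play_rows --targets '[{"translation": [0, 0, 0], "angular": [0, 0, 0]}, {"translation": [0, 0, 0], "angular": [0, 0, 0]}, {"translation": [0, 0, 0], "angular": [0, 0, 0]}, {"translation": [0, 0, 0], "angular": [0, 0, 0]}, {"translation": [0, 0, 0], "angular": [0, 0, 0]}]'

```text
time: 19.88
eef_pos: [0.5788, 0.0795, 0.1324]
eef_rot: [3.142, -0.001, 0.666]
force: [-1.0, 1.1, 7.1]
finger_gap: 0.0121
```

play_rows --targets '[{"translation": [0, 0, 0], "angular": [0, 0, 0]}, {"translation": [0, 0, 0], "angular": [0, 0, 0]}, {"translation": [0, 0, 0], "angular": [0, 0, 0]}, {"translation": [0, 0, 0], "angular": [0, 0, 0]}, {"translation": [0, 0, 0], "angular": [0, 0, 0]}]'

```text
time: 20.5
eef_pos: [0.5788, 0.0795, 0.1324]
eef_rot: [3.141, -0.001, 0.666]
force: [-1.1, 1.5, 6.3]
finger_gap: 0.0122
```

```bash
python3 - <<'E'
from h import *
b=optics.camera("scene"); tiles("t8.png",[(b,309,197),(b,309,207)],40,30)
avg(8); gauge(6)
E
```

```text
t 20.95 T [0.182 0.401 0.157] sdTz 0.026 F [-1.19  0.35  5.85] pos [0.5788 0.0795 0.1324] yaw 0.6663
t 21.25 gauge rows [(200, 0.0213, 73, 0.111), (201, 0.0245, 53, 0.099), (202, 0.0277, 65, 0.093), (203, 0.0309, 103, 0.078), (204, 0.0341, 113, 0.083)] T/2 0.08463565162258035
```

View pics/t8.png

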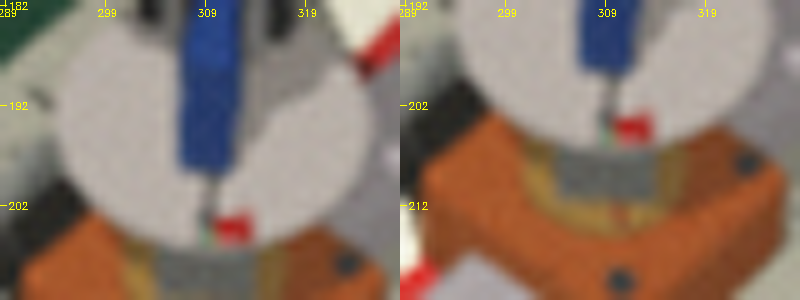

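play_rows --targets '[{"translation": [0, 0, 0], "angular": [0, 0, -0.03]}, {"translation": [0, 0, 0], "angular": [0, 0, -0.06]}, {"translation": [0, 0, 0], "angular": [0, 0, -0.09]}, {"translation": [0, 0, 0], "angular": [0, 0, -0.12]}, {"translation": [0, 0, 0], "angular": [0, 0, -0.12]}]'

```text
time: 21.88
eef_pos: [0.5789, 0.0795, 0.1324]
eef_rot: [3.141, -0.001, 0.855]
force: [-0.4, 0.2, 6.5]
finger_gap: 0.012
```

```bash
python3 - <<'E'
from h import *
avg(4)
E
```

```text
t 22.075 T [ 0.237  0.187 -0.037] sdTz 0.023 F [-0.62  0.94  5.47] pos [0.5789 0.0795 0.1324] yaw 0.8545
```

play_rows --targets '[{"translation": [0, 0, -0.01], "angular": [0, 0, 0]}, {"translation": [0, 0, -0.02], "angular": [0, 0, 0]}, {"translation": [0, 0, -0.03], "angular": [0, 0, 0]}, {"translation": [0, 0, -0.045], "angular": [0, 0, 0]}, {"translation": [0, 0, -0.06], "angular": [0, 0, 0]}]'

```text
time: 22.7
eef_pos: [0.5785, 0.0793, 0.1499]
eef_rot: [-3.141, 0.0, 0.855]
force: [-1.2, -0.4, -2.6]
finger_gap: 0.012
```

```bash
python3 - <<'E'
from h import *
avg(3)
E
```

```text
t 22.85 T [ 0.012 -0.02   0.01 ] sdTz 0.011 F [ 0.29 -0.15 -1.99] pos [0.5788 0.0793 0.1504] yaw 0.8549
```

play_rows --targets '[{"translation": [0, 0, -0.06], "angular": [0, 0, 0]}, {"translation": [0, 0, -0.13], "angular": [0, 0, 0]}, {"translation": [0, 0, -0.18], "angular": [0, 0, 0]}]'

```text
time: 23.22
eef_pos: [0.579, 0.0793, 0.2057]
eef_rot: [3.141, -0.001, 0.855]
force: [0.8, 0.0, -1.8]
finger_gap: 0.0119
```

```bash
python3 - <<'E'
from h import *
st(); plan([.6203,-.349,.2],1.38)
b=optics.camera("scene");print(-1)
E
```

```text
t 23.225 pos [0.579  0.0793 0.2057] rot [ 3.1407e+00 -8.0000e-04  8.5490e-01] F [ 0.81  0.01 -1.8 ] T [-0.027 -0.026 -0.023] gap 0.0119 q [-0.088  0.055  0.049  1.564  0.     0.628]
tr [-0.9869  1.0409  0.0192] ang [ 0.0007 -0.0004 -0.3343] dist 0.43 deg 30.08
-1
```

play_rows --targets '[{"translation": [-0.138, 0.1455, 0], "angular": [0, 0, -0.046]}, {"translation": [-0.276, 0.291, 0], "angular": [0, 0, -0.092]}, {"translation": [-0.414, 0.4365, 0], "angular": [0, 0, -0.138]}, {"translation": [-0.552, 0.582, 0], "angular": [0, 0, -0.184]}, {"translation": [-0.69, 0.7275, 0], "angular": [0, 0, -0.23]}]'

```text
time: 23.9
eef_pos: [0.6073, -0.2219, 0.2036]
eef_rot: [-3.141, -0.0, 1.219]
force: [0.5, 0.8, -2.0]
finger_gap: 0.0119
```

```bash
python3 - <<'E'
from h import *
st(); plan([.6203,-.349,.16],1.38)
E
```

```text
t 23.9 pos [ 0.6073 -0.2219  0.2036] rot [-3.1412e+00 -2.0000e-04  1.2186e+00] F [ 0.46  0.8  -1.95] T [ 0.023 -0.08   0.036] gap 0.0119 q [-0.552  0.25   0.259  1.58   0.    -0.2  ]
tr [-0.3826  0.1869  0.1452] ang [-3.000e-04 -1.000e-04 -1.027e-01] dist 0.135 deg 9.25
```

play_rows --targets '[{"translation": [-0.17, 0.085, 0], "angular": [0, 0, -0.045]}, {"translation": [-0.34, 0.165, 0.02], "angular": [0, 0, -0.09]}, {"translation": [-0.3826, 0.187, 0.08], "angular": [0, 0, -0.1027]}, {"translation": [-0.3826, 0.187, 0.145], "angular": [0, 0, -0.1027]}, {"translation": [-0.3826, 0.187, 0.145], "angular": [0, 0, -0.1027]}]'

```text
time: 24.52
eef_pos: [0.6192, -0.3458, 0.1575]
eef_rot: [-3.137, -0.002, 1.378]
force: [0.0, 0.4, -2.3]
finger_gap: 0.0121
```

play_rows --targets '[{"translation": [0, 0, 0], "angular": [0, 0, 0]}, {"translation": [0, 0, 0], "angular": [0, 0, 0]}]'

```text
time: 24.78
eef_pos: [0.6207, -0.3469, 0.1614]
eef_rot: [3.141, 0.001, 1.378]
force: [0.2, 0.2, -1.6]
finger_gap: 0.0121
```

```bash
python3 - <<'E'
from h import *
st(); plan([.6203,-.349,.095],1.38); plan([.6203,-.349,.0776],1.38)
E
```

```text
t 24.775 pos [ 0.6207 -0.3469  0.1614] rot [3.1405e+00 7.0000e-04 1.3782e+00] F [ 0.19  0.25 -1.64] T [-0.011  0.016 -0.068] gap 0.0121 q [-0.693  0.451  0.426  1.544 -0.    -0.5  ]
tr [-6.900e-03 -2.000e-04  2.214e-01] ang [ 0.0007  0.0004 -0.0012] dist 0.066 deg 0.13
tr [-6.900e-03 -2.000e-04  2.794e-01] ang [ 0.0007  0.0004 -0.0012] dist 0.084 deg 0.13
```

play_rows --targets '[{"translation": [-0.005, 0, 0.07], "angular": [0, 0, 0]}, {"translation": [-0.005, 0, 0.14], "angular": [0, 0, 0]}, {"translation": [-0.005, 0, 0.2], "angular": [0, 0, 0]}, {"translation": [-0.005, 0, 0.245], "angular": [0, 0, 0]}, {"translation": [-0.005, 0, 0.245], "angular": [0, 0, 0]}]'

```text
time: 25.4
eef_pos: [0.6193, -0.348, 0.0854]
eef_rot: [-3.14, -0.001, 1.378]
force: [1.5, -0.3, -3.1]
finger_gap: 0.0122
```

play_rows --targets '[{"translation": [0, 0, 0.01], "angular": [0, 0, 0]}, {"translation": [0, 0, 0.02], "angular": [0, 0, 0]}, {"translation": [0, 0, 0.02], "angular": [0, 0, 0]}]'

```text
time: 25.78
eef_pos: [0.6198, -0.3486, 0.0806]
eef_rot: [-3.141, -0.0, 1.378]
force: [0.0, 0.2, -2.1]
finger_gap: 0.0122
```

```bash
python3 - <<'E'
from h import *
avg(3)
E
```

```text
t 25.925 T [0.018 0.024 0.007] sdTz 0.022 F [ 0.25 -0.21 -2.18] pos [ 0.6199 -0.3487  0.0807] yaw 1.3775
```

play_rows --targets '[{"translation": [0, 0, 0.003], "angular": [0, 0, 0]}, {"translation": [0, 0, 0.006], "angular": [0, 0, 0]}, {"translation": [0, 0, 0.009], "angular": [0, 0, 0]}, {"translation": [0, 0, 0.0105], "angular": [0, 0, 0]}, {"translation": [0, 0, 0.0105], "angular": [0, 0, 0]}]'

```text
time: 26.55
eef_pos: [0.6199, -0.3486, 0.0776]
eef_rot: [-3.141, -0.0, 1.378]
force: [0.6, 0.5, 0.0]
finger_gap: 0.0121
```

```bash
python3 - <<'E'
from h import *
avg(4)
E
```

```text
t 26.75 T [ 0.161  0.09  -0.   ] sdTz 0.044 F [-0.2   0.33  1.  ] pos [ 0.6199 -0.3486  0.0776] yaw 1.3776
```

play_rows --targets '[{"translation": [0, 0, 0], "angular": [0, 0, 0]}, {"translation": [0, 0, 0], "angular": [0, 0, 0]}, {"translation": [0, 0, 0], "angular": [0, 0, 0]}, {"translation": [0, 0, 0], "angular": [0, 0, 0]}, {"translation": [0, 0, 0], "angular": [0, 0, 0]}]' --grip 1

```text
time: 27.38
eef_pos: [0.6198, -0.3486, 0.0774]
eef_rot: [-3.141, -0.0, 1.377]
force: [0.4, -0.5, 0.0]
finger_gap: 0.0857
```

play_rows --targets '[{"translation": [0, 0, -0.03], "angular": [0, 0, 0]}, {"translation": [0, 0, -0.12], "angular": [0, 0, 0]}, {"translation": [0, 0, -0.25], "angular": [0, 0, 0]}, {"translation": [0, 0, -0.38], "angular": [0, 0, 0]}, {"translation": [0, 0, -0.5], "angular": [0, 0, 0]}]'

```text
time: 28.0
eef_pos: [0.6199, -0.3486, 0.2298]
eef_rot: [3.141, 0.001, 1.378]
force: [1.2, -0.5, -0.4]
finger_gap: 0.0854
```

play_rows --targets '[{"translation": [0.15, -0.12, 0], "angular": [0, 0, 0]}, {"translation": [0.3, -0.24, 0], "angular": [0, 0, 0]}, {"translation": [0.45, -0.36, 0], "angular": [0, 0, 0]}, {"translation": [0.6, -0.5, 0], "angular": [0, 0, 0]}, {"translation": [0.6, -0.5, 0], "angular": [0, 0, 0]}]'

```text
time: 28.62
eef_pos: [0.5055, -0.1399, 0.2286]
eef_rot: [3.141, -0.0, 1.381]
force: [0.6, 0.2, 0.2]
finger_gap: 0.0853
```

play_rows --targets '[{"translation": [0.15, -0.12, 0], "angular": [0, 0, 0]}, {"translation": [0.3, -0.24, 0], "angular": [0, 0, 0]}, {"translation": [0.3, -0.24, 0], "angular": [0, 0, 0]}, {"translation": [0.3, -0.24, 0], "angular": [0, 0, 0]}]'

```text
time: 29.12
eef_pos: [0.4546, -0.0416, 0.2283]
eef_rot: [3.14, 0.0, 1.378]
force: [-0.5, 0.8, -0.3]
finger_gap: 0.0856
```

```bash
python3 - <<'E'
from h import *
st()
a=optics.camera("top");b=optics.camera("scene")
tiles("t9.png",[(a,422,190),(a,268,199),(b,188,325),(b,308,211)])
E
```

```text
t 29.125 pos [ 0.4546 -0.0416  0.2283] rot [3.1405e+00 4.0000e-04 1.3777e+00] F [-0.53  0.76 -0.34] T [-0.045 -0.004 -0.021] gap 0.0856 q [-0.379 -0.329 -0.262  1.637 -0.    -0.186]
```

View pics/t9.png

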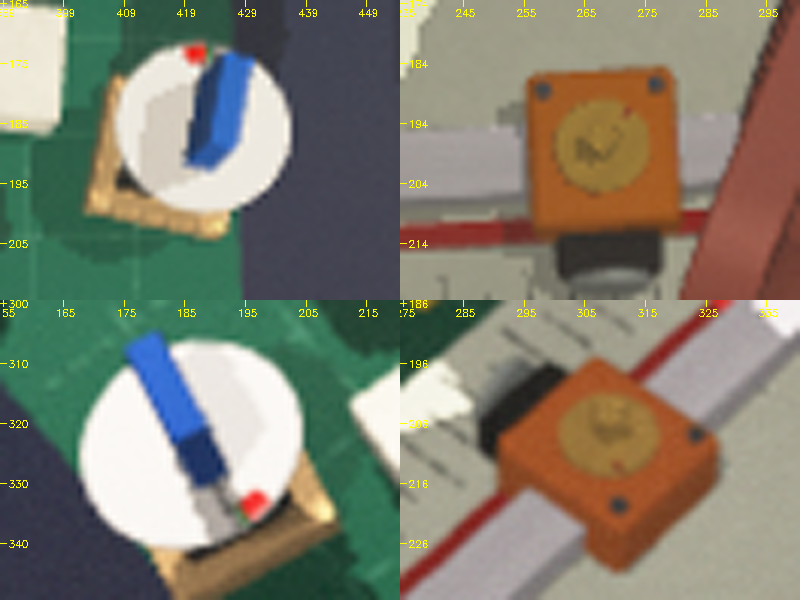

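```bash
python3 -c "
from h import *
print(bot.close_job()); st()"
```

```text
the job is handed in; nothing more can be done
None
the job is handed in; nothing more can be done
```

The screw check is done and the job is handed in, at about 29 s of the 67 s allowed. The key is back upright in its stand and released, and the arm is clear of it.

- **Fit:** The key came to rest on the flange at TCP z 0.1324 m, against 0.1326 m predicted for a full fit. I pressed it down with about 7 N.
- **Torque:** I twisted clockwise until the wrist torque averaged about 0.17 N m, a gauge value of about 0.085 rad. I held that pose for about 2.8 s and the readings stayed steady. The camera reading of the pointer was about 0.095 rad, after correcting for an offset I measured with the key at rest. Both values are inside the green band, and nothing I read came near the red at 0.13 rad.
- **Screw:** The red mark was at the same pixels before, during and after the twist, to within about 0.3 px, so the screw did not turn visibly.
- **Return:** The last pictures show the key upright in its stand as at the start. The trimmer head looks unchanged, and the part of the card pack in view had not moved. I did not look at the other bystanders again, but nothing in the force readings suggested the arm touched them.

Two readings were less clear:
- **Friction before the bite:** There was a plateau of about 0.05 to 0.12 N m, and the two gauge methods differ by about 0.01 rad.
- **Resolution:** Single torque readings were noisy, at about 0.02 to 0.03 N m, and the pointer shift was only about one pixel.

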